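Put the balance check weights back in their block

ROBOT

A 7-joint arm with a two-finger parallel gripper is mounted at the origin on a cart in front of the work surface, level with it; the furniture and walls round the work are solid. World frame = base frame: x ahead of the robot, y to its left, z up, the work surface at z = 0. Lengths are in m, angles in rad, forces in N, time in s.
With the tool pointing down it reaches from about 0.35 to 0.775 m from the base axis. Payload 3.1 kg.
Tool frame: the origin (TCP) lies on the centre line of the jaws, within the pads' length; the fingertips stand 25 mm ahead of it and the grasp point (between the pads) lies 6 mm ahead of it; z points along the fingers, y is the line along which they close (so a half turn about z gives the same grasp; the last joint's range is limited). The gripper opens to 85 mm and grips with 20 to 120 N. Pads are 22 mm wide; open, the fingers measure 114 mm over their backs; the gripper's body (76 mm by 85 mm) begins 54 mm behind the grasp point. The pads swing forward as they close: fully open they stand 13 mm farther back than shut.
Start: joints at [-1.207, 0.311, 0.014, 1.512, -0.004, 1.319, -0.027], TCP at [0.217, 0.505, 0.256] pointing down, gripper open.
Joint ranges: [-2.7, 2.7], [-0.3, 1.91], [-1.27, 1.3], [0.12, 2.57], [-1.44, 4.58], [0.2, 2.03], [-3.05, 3.05]. Speed limits (rad/s): [2.79, 2.79, 3.14, 3.14, 3.14, 3.14, 3.14].

INTERFACE

Orientations are given as a unit quaternion [x, y, z, w].
In Python, from workcell import * gives the robot as it stands.
- The arm moves only by the tool drive_tool, never from a script. Its argument "rows" is one flat list of numbers, 7 for each row, row after row: the shift along the tool's x, y, z in m, then the turn, a rotation vector about the tool's x, y, z in rad, then the closure, from 0 (fully open) to 1 (shut). In form: [tx, ty, tz, rx, ry, rz, claw, tx, ty, tz, rx, ry, rz, claw, ...]. A call has 1 to 20 rows; each row shifts and turns the commanded pose from where the row before left it, along the tool's axes as they then stand; what a row does not reach is not made up. A row lasts 1/8 s, in which the tool goes at most 62.5 mm and 10.7 degrees, less where a joint would pass 70% of its speed; a pose out of reach is approached as far as the arm can. A call with a gripper value outside its range is refused whole. The fingers move at their own pace and stop on an object; "grip_force" is the grip in N (left out, the last holds). Time passes only in rows, so rows that do not move let the fingers close. It gives the time, the measured TCP pose, the force, the opening and the grip force at its end, in the units of the state.
- observe(): the state, without advancing time (a new reading comes with each control period).
- snapshot(name): name is "scene" or "top" or "wrist"; returns the picture (400x640x3 uint8, blue, green, red); there is no depth.
- get_calibration(name): a dict with "vfov" (degrees; the focal length in pixels is half the picture's height over the tangent of half this angle, whatever the lens; pixels are square), "cx", "cy" (the principal point, pixels), "world_to_cam" (4x4, takes a point from world to camera coordinates); the wrist camera has in their place "T_tool_cam" (4x4, takes a point from camera to tool coordinates, whose origin is the TCP and whose axes are the flange's). Camera axes: x right, y up, looking along -z (the intrinsics and any distortion apply to the point x, -y, -z); pixel columns grow to the right and rows downward; lengths in m; the calibration is good to about 2 mm. A picture is of the moment at which its call begins: read the wrist's pose just before it. get_calibration takes no time and is no camera call.
- job_done(): hands the job in; it is judged then, once.
The state is a dict: "clock": time; "q": joint angles; "joint_velocities": joint speeds; "joint_efforts": joint torques, N m; "position": TCP position; "orientation": TCP orientation; "force": force on the tool from outside, world axes, zero at the start; "wrist_torque": the same for the moment, N m; "gripper_width": opening from 0.0 (shut) to 1.0 (fully open); "grasp_force": force on a finger pad.
Only numpy, scipy, OpenCV 4.12 (cv2) and the standard library are available. Lean on these libraries where they do the work, as an engineer would, in place of code of your own. Each camera call takes 0.05 s, during which the arm holds its last target. There are 200 camera calls.

TASK

The daily balance check is finished and its four steel check weights have been left standing on the bench. Put each one back upright in its own nest of the wooden weight block, so that they stand in order of size along it with every weight fully down in the nest shaped for it; lower each one gently right into its nest before you let go of it, never drop one, and knock none of them over. Leave the beaker and the amber jar as they are.

Things in the scene. Friction and masses are not known exactly. Their poses are not given: they have to be found in the camera images.
- weight_500g: the largest of four stainless steel check weights, 500 g: an upright cylinder 38 mm across and 42 mm high, then a narrower neck 6 mm high, then a round knob 34 mm across and 14 mm high; 62 mm high in all. Origin: centre of its underside, z up. Lift it by the knob, 48 to 62 mm above the origin. Clear for fingers to left and right; low boards may lie 45 mm behind its axis.
- weight_200g: the second largest of four stainless steel check weights, 200 g: an upright cylinder 28 mm across and 31 mm high, then a narrower neck 4.5 mm high, then a round knob 25 mm across and 10 mm high; 45.5 mm high in all. Origin: centre of its underside, z up. Lift it by the knob, 35.5 to 45.5 mm above the origin. Clear for fingers to left and right; low boards may lie 45 mm behind its axis.
- weight_100g: the second smallest of four stainless steel check weights, 100 g: an upright cylinder 22 mm across and 25 mm high, then a narrower neck 3.5 mm high, then a round knob 20 mm across and 8 mm high; 36.5 mm high in all. Origin: centre of its underside, z up. Lift it by the knob, 28.5 to 36.5 mm above the origin. Clear for fingers to left and right; low boards may lie 45 mm behind its axis.
- weight_50g: the smallest of four stainless steel check weights, 50 g: an upright cylinder 18 mm across and 19 mm high, then a narrower neck 3 mm high, then a round knob 16 mm across and 6 mm high; 28 mm high in all. Origin: centre of its underside, z up. Lift it by the knob, 22 to 28 mm above the origin. Clear for fingers to left and right; low boards may lie 45 mm behind its axis.
- nest_500g: the largest of four round black nests in a row along the wooden weight block; for the 500 g weight. 18 mm deep, 52 mm across at the mouth, tapering to 42 mm at its flat floor. Origin: centre of that floor, z up; block top 18 mm above it. Block: fixed, 76 x 238 x 32 mm; row along its y axis (each nest's y too), largest nest at +y, smallest at -y.
- nest_200g: the second largest of four round black nests in a row along the wooden weight block; for the 200 g weight. 15 mm deep, 42 mm across at the mouth, tapering to 32 mm at its flat floor. Origin: centre of that floor, z up; block top 15 mm above it.
- nest_100g: the second smallest of four round black nests in a row along the wooden weight block; for the 100 g weight. 12 mm deep, 36 mm across at the mouth, tapering to 26 mm at its flat floor. Origin: centre of that floor, z up; block top 12 mm above it.
- nest_50g: the smallest of four round black nests in a row along the wooden weight block; for the 50 g weight. 10 mm deep, 32 mm across at the mouth, tapering to 22 mm at its flat floor. Origin: centre of that floor, z up; block top 10 mm above it.
- beaker: a loose clear glass beaker, 68 mm across and 72 mm high, standing near the block; leave it. Origin: centre of its underside, z up.
- amber_jar: a loose amber jar with a lid, 49 mm across and 76 mm high, standing near the block; leave it. Origin: centre of its underside, z up.

How it is judged:
At the end, for the whole second after the job is handed in: Each of the four weights stands in its own nest: its origin within 6 mm horizontally of the nest's and less than 3 mm above it, upright within 0.08 rad, released and at rest (horizontal distance between weight_500g and nest_500g below 0.006 m and z of weight_500g in the frame of nest_500g below 0.003 m and angle between each of weight_500g, weight_200g, weight_100g, weight_50g's own z axis and vertical below 0.08 rad and linear speed of each of weight_500g, weight_200g, weight_100g, weight_50g below 0.02 m/s and contact force between each of weight_500g, weight_200g, weight_100g, weight_50g and the fingers below 0.1 N and horizontal distance between weight_200g and nest_200g below 0.006 m and z of weight_200g in the frame of nest_200g below 0.003 m and horizontal distance between weight_100g and nest_100g below 0.006 m and z of weight_100g in the frame of nest_100g below 0.003 m and horizontal distance between weight_50g and nest_50g below 0.006 m and z of weight_50g in the frame of nest_50g below 0.003 m); the robot touches nothing.
It fails at once if a weight is knocked over (angle between any of weight_500g, weight_200g, weight_100g, weight_50g's own z axis and vertical above 0.7 rad).
It fails at once if a weight is dropped: let go in the air more than 25 mm above the floor of its nest ((contact force between weight_500g and anything else below 0.01 N and z of weight_500g in the frame of nest_500g above 0.025 m) or (contact force between weight_200g and anything else below 0.01 N and z of weight_200g in the frame of nest_200g above 0.025 m) or (contact force between weight_100g and anything else below 0.01 N and z of weight_100g in the frame of nest_100g above 0.025 m) or (contact force between weight_50g and anything else below 0.01 N and z of weight_50g in the frame of nest_50g above 0.025 m)).
It fails at once if the beaker is pushed away or tipped (distance of beaker from where it was at the start of the episode above 0.03 m or angle between beaker's own z axis and vertical above 0.3 rad).
It fails at once if the amber jar is pushed away or tipped (distance of amber_jar from where it was at the start of the episode above 0.03 m or angle between amber_jar's own z axis and vertical above 0.3 rad).
It also fails if it takes over 115 s, if anything falls off the work surface, if the arm or the gripper's body presses on something with over 40 N, if the wrist force passes 120 N, or if a joint passes its speed limit or range.

## Working session

There is one attempt and no reset: what is moved stays moved. The work goes in short steps, Python scripts to look and compute and a tool call to move; the robot and the scene stay as the last step left them, time stands still between calls to the robot, and variables do not carry over. Pictures are saved under pics/ and viewed, at most 17 in all, crops included, and the job is handed in when it is done.

Besides the shell and the picture viewer there is one more tool, called after "Request:" as name(argument=value, ...) on one line, values as JSON. drive_tool: Moves the arm, as the interface text tells. Its arguments: {"type":"object","properties":{"rows":{"type":"array"},"grip_force":{"type":"number"}},"required":["rows"]}

```bash
mkdir -p pics
python3 - <<'E'
from workcell import *
import cv2
s=observe()
for k in s: print(k,s[k])
for n in("scene","top","wrist"):
    cv2.imwrite(f"pics/{n}0.png",snapshot(n)); print(n,get_calibration(n))
E
```

```text
clock 0.0
q [-1.2066931   0.31173861  0.0139926   1.51308772 -0.00436442  1.31920765
 -0.0271749 ]
joint_velocities [-0.00110911 -0.00117212  0.00017585  0.0010363  -0.00024607  0.00120538
  0.00057351]
joint_efforts [ 3.32465843e-04 -3.79924965e+01  1.46331866e-01 -2.30585790e+01
  1.21394038e-02  1.36523932e-02  2.17953271e-06]
position [0.21684358 0.50470152 0.25520155]
orientation [ 2.01458216e-01  9.79496367e-01 -1.19250570e-03 -1.77539358e-04]
force [-0.03887172  0.37732129 -0.07536221]
wrist_torque [-0.05760466  0.01218842 -0.01058305]
grasp_force 0.0
gripper_width 0.999316036613927
scene {'vfov': 42.77204120073441, 'cx': 322.0762226171361, 'cy': 199.6662623747633, 'world_to_cam': array([[ 0.64947932, -0.76037453, -0.0026814 , -0.34520095],
       [ 0.49910875,  0.42365161,  0.75591651, -0.31670762],
       [-0.57364368, -0.49229045,  0.65466254, -1.14342238],
       [ 0.        ,  0.        ,  0.        ,  1.        ]])}
top {'vfov': 45.60931343278779, 'cx': 313.41051008345306, 'cy': 197.24907773450735, 'world_to_cam': array([[ 8.23274809e-04, -9.99991983e-01,  3.91866442e-03,
         2.31643345e-02],
       [ 9.92530600e-01,  1.29517002e-03,  1.21989062e-01,
        -5.46399049e-01],
       [-1.21993159e-01,  3.78896382e-03,  9.92523709e-01,
        -1.55392874e+00],
       [ 0.00000000e+00,  0.00000000e+00,  0.00000000e+00,
         1.00000000e+00]])}
wrist {'vfov': 60.394229774941905, 'cx': 319.0844244595151, 'cy': 192.49443894575646, 'T_tool_cam': array([[ 7.57620518e-04,  9.58929347e-01,  2.83644025e-01,
         7.19816020e-02],
       [ 9.99999662e-01, -8.16662840e-04,  8.99074172e-05,
         8.16631616e-04],
       [ 3.17856395e-04,  2.83643861e-01, -9.58929642e-01,
        -1.16969998e-01],
       [ 0.00000000e+00,  0.00000000e+00,  0.00000000e+00,
         1.00000000e+00]])}
```

View pics/top0.png

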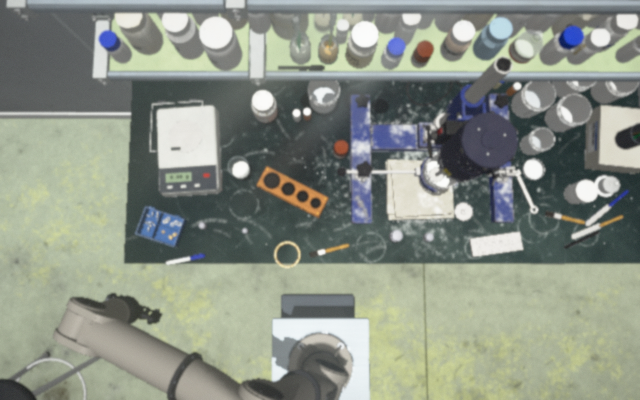

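View pics/scene0.png

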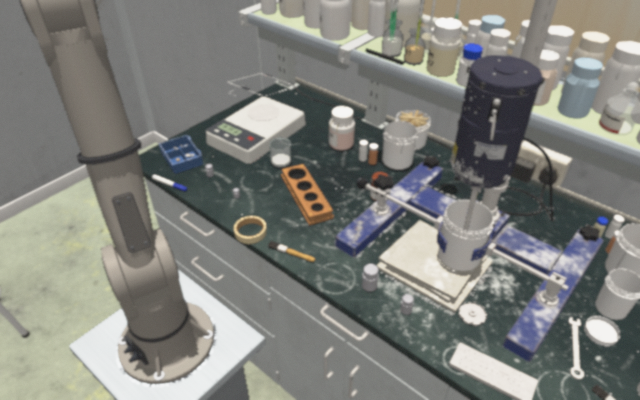

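Run:
```python
import cv2,numpy as np
t=cv2.imread('pics/top0.png');s=cv2.imread('pics/scene0.png')
a=cv2.resize(t[130:270,180:500],None,fx=2.5,fy=2.5,interpolation=cv2.INTER_CUBIC)
cv2.imwrite('pics/topc.png',a)
b=cv2.resize(s[120:330,160:480],None,fx=2.5,fy=2.5,interpolation=cv2.INTER_CUBIC)
cv2.imwrite('pics/scenec.png',b)
```

```text
(no output)
```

View pics/topc.png

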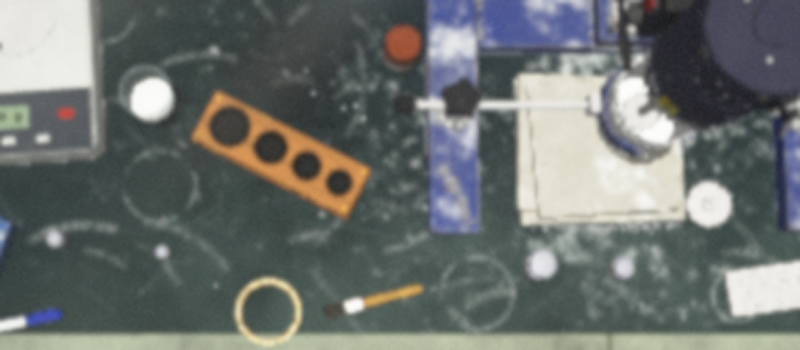

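View pics/scenec.png

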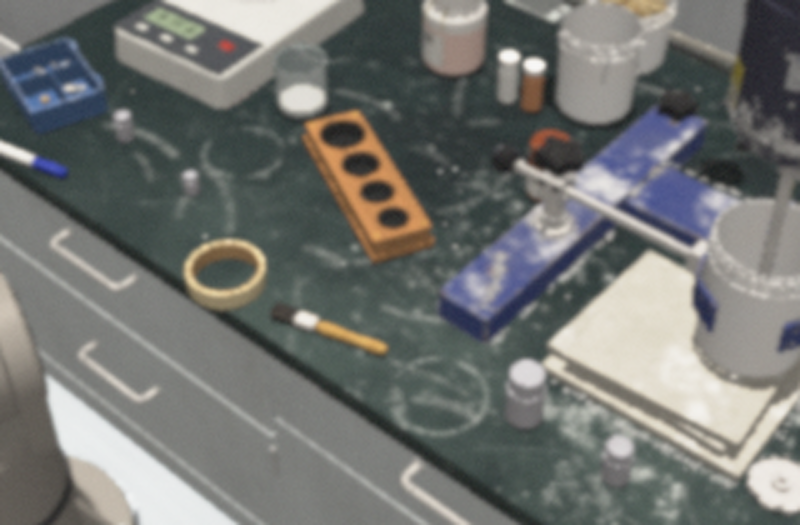

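```bash
cat > h.py <<'E'
from workcell import *
import numpy as np, cv2
from scipy.spatial.transform import Rotation as Ro
def cam(name,s=None):
    c=get_calibration(name); f=200/np.tan(np.radians(c['vfov']/2))
    if name=='wrist':
        s=s or observe(); T=np.eye(4); T[:3,:3]=Ro.from_quat(s['orientation']).as_matrix(); T[:3,3]=s['position']
        W=T@c['T_tool_cam']
    else: W=np.linalg.inv(c['world_to_cam'])
    return f,c['cx'],c['cy'],W
def ray(uv,z,C):
    f,cx,cy,W=C; d=W[:3,:3]@np.array([(uv[0]-cx)/f,-(uv[1]-cy)/f,-1]); o=W[:3,3]
    return o+d*(z-o[2])/d[2]
def pix(p,C):
    f,cx,cy,W=C; q=np.linalg.inv(W)@np.r_[p,1]; return np.array([cx-f*q[0]/q[2],cy+f*q[1]/q[2]])
def go(p,yaw=None):
    """turn (tool rotvec) first, then shift in tool axes"""
    s=observe(); R=Ro.from_quat(s['orientation']).as_matrix()
    if yaw is None: y=np.arctan2(R[1,1],R[0,1])
    else: y=yaw
    c,n=np.cos(y),np.sin(y); Rt=np.array([[-n,c,0],[c,n,0],[0,0,-1]]).T
    Rt=np.stack([[-n,c,0],[c,n,0],[0,0,-1]]).T
    Rt=np.stack([np.array([-n,c,0])*1.0,np.array([c,n,0]),np.array([0,0,-1.])],1)
    Rt[:,0]=np.cross(Rt[:,1],Rt[:,2])
    rv=Ro.from_matrix(R.T@Rt).as_rotvec(); d=Rt.T@(np.array(p)-s['position'])
    print('turn',rv.round(4),'deg',np.degrees(rv[2]).round(1),'shift',d.round(4),'pos',np.round(s['position'],4),'q7',round(s['q'][6],2),'clock',s['clock'])
E
sed -i '/Rt=np.array(\[\[-n/s/; Rt=.*//; /Rt=np.stack(\[\[-n/d' h.py
python3 - <<'E'
from h import *
C=cam('top')
for n,x,y,z in [('w500',542,264,.062),('w200',624,266,.0455),('w100',54,239,.0365),('w50',162,252,.028),('n500',230,126,.032),('n200',270,147,.032),('n100',306,166,.032),('n50',340,182,.032),('beaker',150,98,.02),('amber',403,43,.076)]:
    print(n,ray((180+x/2.5-.3,130+y/2.5-.3),z,C).round(4))
E
```

```text
w500 [ 0.4187 -0.246   0.062 ]
w200 [ 0.4169 -0.3566  0.0455]
w100 [0.4521 0.394  0.0365]
w50 [0.4356 0.2523 0.028 ]
n500 [0.6043 0.1637 0.032 ]
n200 [0.5759 0.1098 0.032 ]
n100 [0.5504 0.0615 0.032 ]
n50 [0.5289 0.0161 0.032 ]
beaker [0.6445 0.2735 0.02  ]
amber [ 0.7082 -0.0664  0.076 ]
```

```bash
cat h.py | sed -n 18,30p
python3 - <<'E'
from h import *
go((.452,.394,.19),np.radians(-27.1))
E
```

```text
s=observe(); R=Ro.from_quat(s['orientation']).as_matrix()
    if yaw is None: y=np.arctan2(R[1,1],R[0,1])
    else: y=yaw
    c,n=np.cos(y),np.sin(y)
    Rt=np.stack([np.array([-n,c,0])*1.0,np.array([c,n,0]),np.array([0,0,-1.])],1)
    Rt[:,0]=np.cross(Rt[:,1],Rt[:,2])
    rv=Ro.from_matrix(R.T@Rt).as_rotvec(); d=Rt.T@(np.array(p)-s['position'])
    print('turn',rv.round(4),'deg',np.degrees(rv[2]).round(1),'shift',d.round(4),'pos',np.round(s['position'],4),'q7',round(s['q'][6],2),'clock',s['clock'])
turn [-1.3000e-03  1.5000e-03  1.6381e+00] deg 93.9 shift [0.0084 0.2598 0.0655] pos [0.2169 0.5049 0.2555] q7 -0.03 clock 0.15
```

Request:
drive_tool(rows=[0, 0, 0, 0, 0, 0.1638, 0, 0, 0, 0, 0, 0, 0.1638, 0, 0, 0, 0, 0, 0, 0.1638, 0, 0, 0, 0, 0, 0, 0.1638, 0, 0, 0, 0, 0, 0, 0.1638, 0, 0, 0, 0, 0, 0, 0.1638, 0, 0, 0, 0, 0, 0, 0.1638, 0, 0, 0, 0, 0, 0, 0.1638, 0, 0, 0, 0, 0, 0, 0.1638, 0, 0, 0, 0, 0, 0, 0.1638, 0, 0.001, 0.037, 0.009, 0, 0, 0, 0, 0.001, 0.037, 0.009, 0, 0, 0, 0, 0.001, 0.037, 0.009, 0, 0, 0, 0, 0.001, 0.037, 0.009, 0, 0, 0, 0, 0.001, 0.037, 0.009, 0, 0, 0, 0, 0.001, 0.037, 0.009, 0, 0, 0, 0, 0.001, 0.037, 0.009, 0, 0, 0, 0, 0, 0, 0, 0, 0, 0, 0, 0, 0, 0, 0, 0, 0, 0])

```text
clock: 2.52
position: [0.4501, 0.3941, 0.1929]
orientation: [0.853, 0.522, -0.001, -0.0]
force: [-0.3, 0.5, -0.5]
gripper_width: 0.999
grasp_force: 0.0
```

Run:
```python
from h import *
s=observe(); im=snapshot('wrist'); cv2.imwrite('pics/w1.png',im); C=cam('wrist',s)
go((.452,.394,.19),np.radians(-27.1)); print(pix((.4521,.394,.0365),C))
```

```text
turn [-0.0015 -0.0001  0.0021] deg 0.1 shift [0.0004 0.0026 0.0032] pos [0.4495 0.3948 0.1932] q7 -1.08 clock 2.575
[321.40053461 182.12298043]
```

View pics/w1.png

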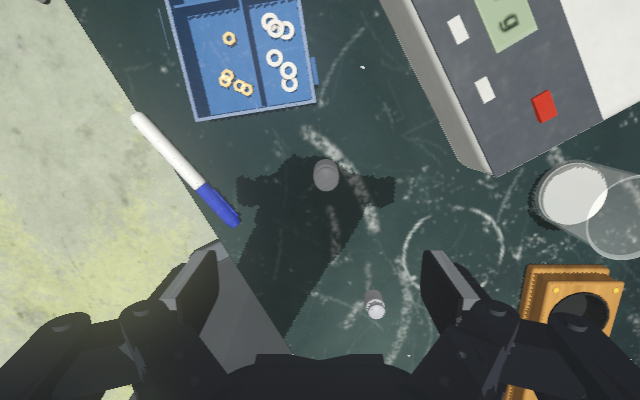

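Run:
```python
import cv2,numpy as np
im=cv2.imread('pics/w1.png')
a=cv2.resize(im[145:205,290:360],(560,480),interpolation=cv2.INTER_NEAREST)
b=cv2.resize(im[285:325,355:395],(240,240),interpolation=cv2.INTER_NEAREST)
o=np.zeros((480,800,3),np.uint8);o[:,:560]=a;o[:240,560:]=b
cv2.imwrite('pics/c1.png',o)
```

```text
(no output)
```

View pics/c1.png

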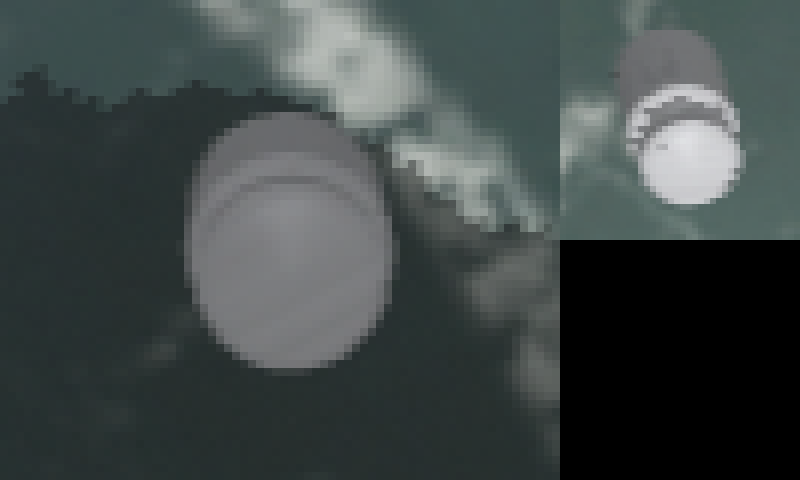

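Run:
```python
from h import *
s=observe(); C=cam('wrist',s)
a=ray((326.3,179.2),.0365,C); b=ray((376.7,311.8),.028,C); print(a.round(4),b.round(4))
go((a[0],a[1],.048),np.radians(-27.1))
```

```text
[0.4563 0.3951 0.0365] [0.4399 0.2548 0.028 ]
turn [-0.0015 -0.0001  0.0021] deg 0.1 shift [0.0034 0.0059 0.1452] pos [0.4495 0.3948 0.1932] q7 -1.08 clock 2.575
```

Request:
drive_tool(rows=[0.0034, 0.0059, 0.03, 0, 0, 0, 0, 0, 0, 0.03, 0, 0, 0, 0, 0, 0, 0.03, 0, 0, 0, 0, 0, 0, 0.03, 0, 0, 0, 0, 0, 0, 0.015, 0, 0, 0, 0, 0, 0, 0.01, 0, 0, 0, 0, 0, 0, 0, 0, 0, 0, 0, 0, 0, 0, 0, 0, 0, 0], grip_force=40)

```text
clock: 3.58
position: [0.4584, 0.3946, 0.0495]
orientation: [0.853, 0.522, 0.001, -0.0]
force: [0.4, -0.3, -0.3]
gripper_width: 0.999
grasp_force: 0.0
```

Run:
```python
from h import *
s=observe(); im=snapshot('wrist'); cv2.imwrite('pics/w2.png',im)
go((.4563,.3951,.048),np.radians(-27.1))
```

```text
turn [ 0.0008 -0.0022 -0.    ] deg -0.0 shift [-0.0005 -0.0022  0.0015] pos [0.4584 0.3945 0.0495] q7 -1.03 clock 3.625
```

View pics/w2.png

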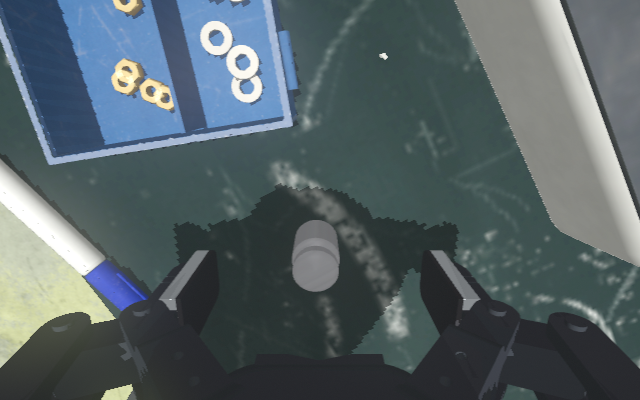

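Run:
```python
from h import *
im=cv2.imread('pics/w2.png')
roi=im[210:305,285:350]; m=(roi.max(2)>75).astype(np.uint8)
n,l,st,ce=cv2.connectedComponentsWithStats(m); i=1+st[1:,4].argmax(); x,y,w,h,a=st[i]; print(285+x,210+y,w,h)
C=cam('wrist'); d=w
uv=(285+x+w/2-.5,210+y+h-w/2-.5+1); p=ray(uv,.0365,C); print(uv,p); go((p[0],p[1],.048))
```

```text
291 210 56 82
(np.float64(318.5), np.float64(264.5)) [0.45964564 0.39715005 0.0365    ]
turn [ 0.0008 -0.0022  0.    ] deg 0.0 shift [ 0.0029 -0.0001  0.0015] pos [0.4584 0.3945 0.0495] q7 -1.03 clock 3.625
```

Request:
drive_tool(rows=[0.001, -0.001, 0.001, 0, 0, 0, 0.3, 0, 0, 0, 0, 0, 0, 0.6, 0, 0, 0, 0, 0, 0, 1, 0, 0, 0, 0, 0, 0, 1, 0, 0, 0, 0, 0, 0, 1, 0, 0, 0, 0, 0, 0, 1, 0, 0, 0, 0, 0, 0, 1, 0, 0, 0, 0, 0, 0, 1], grip_force=40)

```text
clock: 4.62
position: [0.4573, 0.3955, 0.0475]
orientation: [0.853, 0.522, 0.0, -0.0]
force: [0.6, 0.9, 2.3]
gripper_width: 0.217
grasp_force: 39.1
```

Run:
```python
from h import *
go((.552,.063,.16),np.radians(-27.1))
```

```text
turn [ 0.     -0.0004  0.0001] deg 0.0 shift [-0.2528  0.2358 -0.1125] pos [0.4573 0.3955 0.0475] q7 -1.03 clock 4.625
```

Request:
drive_tool(rows=[0, 0, -0.01, 0, 0, 0, 1, 0, 0, -0.02, 0, 0, 0, 1, 0, 0, -0.03, 0, 0, 0, 1, 0, 0, -0.03, 0, 0, 0, 1, 0, 0, -0.0225, 0, 0, 0, 1, -0.0128, 0.0118, 0, 0, 0, 0, 1, -0.02, 0.019, 0, 0, 0, 0, 1, -0.025, 0.023, 0, 0, 0, 0, 1, -0.03, 0.028, 0, 0, 0, 0, 1, -0.03, 0.028, 0, 0, 0, 0, 1, -0.03, 0.028, 0, 0, 0, 0, 1, -0.03, 0.028, 0, 0, 0, 0, 1, -0.03, 0.028, 0, 0, 0, 0, 1, -0.02, 0.019, 0, 0, 0, 0, 1, -0.015, 0.014, 0, 0, 0, 0, 1, -0.01, 0.009, 0, 0, 0, 0, 1, 0, 0, 0, 0, 0, 0, 1, 0, 0, 0, 0, 0, 0, 1])

```text
clock: 6.88
position: [0.5514, 0.064, 0.1594]
orientation: [0.853, 0.522, -0.0, -0.001]
force: [0.4, 1.0, -0.6]
gripper_width: 0.218
grasp_force: 39.1
```

Run:
```python
from h import *
s=observe(); im=snapshot('wrist'); cv2.imwrite('pics/w3.png',im)
go((.552,.063,.16),np.radians(-27.1))
C=cam('wrist',s)
for p in [(.6043,.1637),(.5759,.1098),(.5504,.0615),(.5289,.0161)]: print(pix((*p,.032),C).round())
```

```text
turn [-0.0011 -0.0005  0.0021] deg 0.1 shift [-0.001   0.001  -0.0005] pos [0.5516 0.0644 0.1595] q7 -0.44 clock 6.925
[322.  27.]
[321. 122.]
[319. 197.]
[321. 258.]
```

View pics/w3.png

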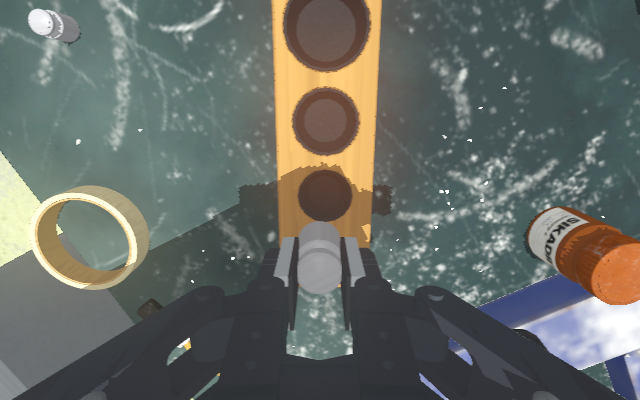

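Run:
```python
from h import *
im=cv2.imread('pics/w3.png'); C=cam('wrist')
hsv=cv2.cvtColor(im,cv2.COLOR_BGR2HSV)
P=[]
for n,(x0,x1,y0,y1),z,mr in [('500',(281,374,0,76),.032,.026),('200',(284,370,82,160),.032,.021),('100',(288,364,164,226),.032,.018)]:
    r=hsv[y0:y1,x0:x1]; g=r[...,2].astype(np.uint8)
    t,m=cv2.threshold(g,0,255,cv2.THRESH_BINARY_INV+cv2.THRESH_OTSU)
    k,l,st,ce=cv2.connectedComponentsWithStats(m); 
    cc=[i for i in range(1,k) if 300<st[i,4]]
    for i in cc:
        c=max(cv2.findContours((l==i).astype(np.uint8),0,1)[0],key=cv2.contourArea)
        e=cv2.fitEllipse(c); p=ray((e[0][0]+x0,e[0][1]+y0),z,C); print(n,t,np.round(e[0],1)+[x0,y0],np.round(e[1],1),p.round(4)); 
# edges of the block at several rows
for v in (20,80,100,160):
    row=hsv[v]; xs=np.where((row[:,0]>8)&(row[:,0]<28)&(row[:,1]>110)&(np.abs(np.arange(640)-326)<80))[0]; print(v,xs.min(),xs.max(),ray((xs.min(),v),.032,C).round(4),ray((xs.max(),v),.032,C).round(4))
```

```text
500 171.0 [326.   31.4] [75.7 90.9] [0.6055 0.1604 0.032 ]
200 179.0 [325.3 121. ] [65.9 67.7] [0.5794 0.1094 0.032 ]
100 131.0 [324.7 195.3] [51.4 53.5] [0.5546 0.0611 0.032 ]
20 272 380 [0.5774 0.1823 0.032 ] [0.6396 0.1507 0.032 ]
80 274 377 [0.5606 0.1495 0.032 ] [0.6227 0.1179 0.032 ]
100 275 376 [0.5549 0.1377 0.032 ] [0.6168 0.1063 0.032 ]
160 277 373 [0.5359 0.1005 0.032 ] [0.5976 0.0691 0.032 ]
```

Run:
```python
from h import *
C=cam('wrist'); s=observe()
p=ray((320,273),.1485,C); print(p.round(4), (p-s['position']).round(4))
R=Ro.from_quat(s['orientation']).as_matrix(); print(R.T@(p-s['position']))
go((.5546,.0611,.16),np.radians(-27.1))
```

```text
[0.552  0.0641 0.1485] [ 0.0004 -0.0002 -0.011 ]
[-3.26515668e-06  4.99940639e-04  1.10060033e-02]
turn [-0.0011 -0.0005  0.0021] deg 0.1 shift [-0.0015  0.0042 -0.0005] pos [0.5516 0.0644 0.1595] q7 -0.44 clock 6.925
```

Request:
drive_tool(rows=[-0.0015, 0.004, 0, 0, 0, 0, 1, 0, 0, 0.02, 0, 0, 0, 1, 0, 0, 0.03, 0, 0, 0, 1, 0, 0, 0.015, 0, 0, 0, 1, 0, 0, 0.008, 0, 0, 0, 1, 0, 0, 0.004, 0, 0, 0, 1, 0, 0, 0.004, 0, 0, 0, 1, 0, 0, 0.004, 0, 0, 0, 1, 0, 0, 0.003, 0, 0, 0, 1, 0, 0, 0, 0, 0, 0, 1, 0, 0, 0, 0, 0, 0, 1])

```text
clock: 8.3
position: [0.555, 0.0597, 0.072]
orientation: [0.853, 0.522, 0.0, 0.0]
force: [-0.8, 0.4, -2.1]
gripper_width: 0.218
grasp_force: 39.2
```

Request:
drive_tool(rows=[0.001, -0.001, 0, 0, 0, 0, 1, 0, 0, 0.002, 0, 0, 0, 1, 0, 0, 0.002, 0, 0, 0, 1, 0, 0, 0, 0, 0, 0, 1])

```text
clock: 8.8
position: [0.5543, 0.061, 0.0676]
orientation: [0.853, 0.522, -0.0, -0.0]
force: [0.2, 0.2, -0.9]
gripper_width: 0.22
grasp_force: 39.1
```

No contact felt yet; lower in 1 mm steps until the force shows.

Request:
drive_tool(rows=[0, 0, 0.001, 0, 0, 0, 1, 0, 0, 0.001, 0, 0, 0, 1, 0, 0, 0, 0, 0, 0, 1])

```text
clock: 9.18
position: [0.5545, 0.061, 0.0674]
orientation: [0.853, 0.522, 0.0, -0.0]
force: [-3.6, -0.1, 8.7]
gripper_width: 0.218
grasp_force: 40.2
```

Request:
drive_tool(rows=[0, 0, 0, 0, 0, 0, 0.7, 0, 0, 0, 0, 0, 0, 0.4, 0, 0, 0, 0, 0, 0, 0, 0, 0, 0, 0, 0, 0, 0, 0, 0, 0, 0, 0, 0, 0, 0, 0, -0.02, 0, 0, 0, 0, 0, 0, -0.04, 0, 0, 0, 0, 0, 0, -0.04, 0, 0, 0, 0, 0, 0, -0.025, 0, 0, 0, 0, 0, 0, 0, 0, 0, 0, 0])

```text
clock: 10.42
position: [0.5561, 0.061, 0.1931]
orientation: [0.853, 0.522, 0.003, 0.001]
force: [-0.2, 0.4, -0.4]
gripper_width: 1.001
grasp_force: 0.0
```

Run:
```python
from h import *
s=observe(); im=snapshot('wrist'); cv2.imwrite('pics/w4.png',im)
go((.4399,.2548,.16),np.radians(-27.1))
C=cam('wrist',s);print(pix((.5546,.0611,.0565),C),pix((.4399,.2548,.028),C))
```

```text
turn [ 0.0012 -0.0011  0.    ] deg 0.0 shift [ 0.1202 -0.1906  0.0313] pos [0.5548 0.061  0.1913] q7 -0.45 clock 10.475
[316.27221275 191.13428877] [61.48999666 26.23655847]
```

View pics/w4.png

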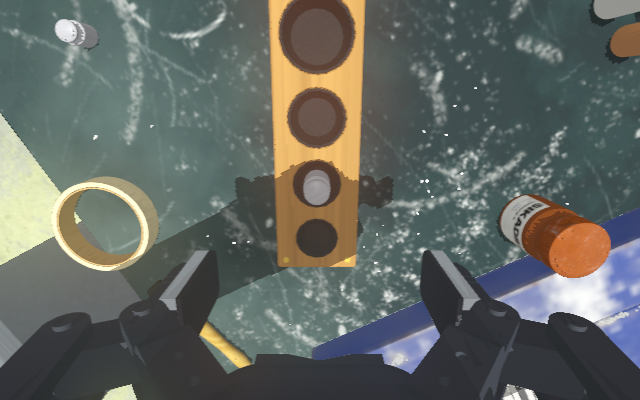

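Run:
```python
from h import *
im=cv2.imread('pics/w4.png'); C=cam('wrist')
g=im[...,2]
for n,(x0,x1,y0,y1) in [('500',(276,358,0,78)),('200',(280,354,84,152)),('50',(284,352,214,264))]:
    t,m=cv2.threshold(g[y0:y1,x0:x1],0,255,cv2.THRESH_BINARY_INV+cv2.THRESH_OTSU)
    c=max(cv2.findContours(m,0,1)[0],key=cv2.contourArea); e=cv2.fitEllipse(c)
    uv=np.array(e[0])+[x0,y0]; print(n,t,uv.round(1),np.round(e[1],1),ray(uv,.032,C).round(4))
print(ray((66.5,30),.028,C).round(4))
```

```text
500 165.0 [316.4  34.2] [76.6 76.9] [0.6049 0.1625 0.032 ]
200 169.0 [316.4 117.4] [57.9 59.7] [0.5774 0.109  0.032 ]
50 106.0 [316.3 237.6] [37.6 40.7] [0.5304 0.0177 0.032 ]
[0.4404 0.2503 0.028 ]
```

Request:
drive_tool(rows=[0.01, -0.016, 0, 0, 0, 0, 0, 0.02, -0.032, 0, 0, 0, 0, 0, 0.03, -0.048, 0.01, 0, 0, 0, 0, 0.03, -0.048, 0.02, 0, 0, 0, 0, 0.02, -0.032, 0.02, 0, 0, 0, 0, 0.01, -0.0146, 0.011, 0, 0, 0, 0, 0, 0, 0, 0, 0, 0, 0, 0, 0, 0, 0, 0, 0, 0])

```text
clock: 11.48
position: [0.441, 0.2528, 0.1303]
orientation: [0.854, 0.52, 0.001, 0.001]
force: [0.3, -0.6, -0.1]
gripper_width: 0.998
grasp_force: 0.0
```

Run:
```python
from h import *
s=observe(); im=snapshot('wrist'); C=cam('wrist',s)
uv=pix((.4399,.2535,.028),C); print(uv)
x,y=[int(round(v)) for v in uv]
cv2.imwrite('pics/c5.png',cv2.resize(im[y-45:y+45,x-45:x+45],(450,450),interpolation=cv2.INTER_NEAREST)); print(x-45,y-45)
go((.4399,.2535,.041),np.radians(-27.1))
```

```text
[316.63139958 203.86396584]
272 159
turn [ 0.0021 -0.0006 -0.0038] deg -0.2 shift [ 0.     -0.0016  0.0896] pos [0.4413 0.2527 0.1306] q7 -0.89 clock 11.525
```

View pics/c5.png

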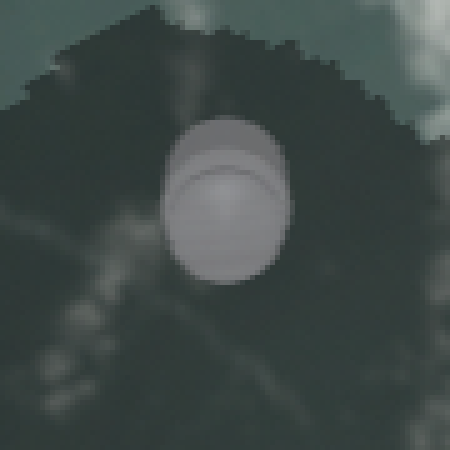

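Request:
drive_tool(rows=[0.0003, -0.001, 0.03, 0, 0, 0, 0, 0, 0, 0.03, 0, 0, 0, 0, 0, 0, 0.018, 0, 0, 0, 0, 0, 0, 0.01, 0, 0, 0, 0, 0, 0, 0, 0, 0, 0, 0, 0, 0, 0, 0, 0, 0, 0.3, 0, 0, 0, 0, 0, 0, 0.6, 0, 0, 0, 0, 0, 0, 1, 0, 0, 0, 0, 0, 0, 1, 0, 0, 0, 0, 0, 0, 1, 0, 0, 0, 0, 0, 0, 1, 0, 0, 0, 0, 0, 0, 1, 0, 0, 0, 0, 0, 0, 1])

```text
clock: 13.15
position: [0.4389, 0.2557, 0.0423]
orientation: [0.853, 0.522, 0.0, -0.0]
force: [-0.5, -0.4, 5.9]
gripper_width: 0.163
grasp_force: 39.3
```

Run:
```python
from h import *
go((.5308,.0176,.16),np.radians(-27.1))
```

```text
turn [ 0.0003 -0.0008  0.0001] deg 0.0 shift [-0.1701  0.1902 -0.1177] pos [0.4389 0.2557 0.0423] q7 -0.84 clock 13.15
```

Request:
drive_tool(rows=[0, 0, -0.01, 0, 0, 0, 1, 0, 0, -0.02, 0, 0, 0, 1, 0, 0, -0.03, 0, 0, 0, 1, 0, 0, -0.03, 0, 0, 0, 1, 0, 0, -0.02, 0, 0, 0, 1, -0.01, 0.0112, 0, 0, 0, 0, 1, -0.02, 0.0224, 0, 0, 0, 0, 1, -0.03, 0.0335, 0, 0, 0, 0, 1, -0.03, 0.0335, 0, 0, 0, 0, 1, -0.03, 0.0335, 0, 0, 0, 0, 1, -0.025, 0.028, 0, 0, 0, 0, 1, -0.015, 0.017, 0, 0, 0, 0, 1, -0.01, 0.011, 0, 0, 0, 0, 1, 0, 0, 0, 0, 0, 0, 1, 0, 0, 0, 0, 0, 0, 1])

```text
clock: 15.02
position: [0.5299, 0.0188, 0.1513]
orientation: [0.853, 0.522, -0.0, -0.001]
force: [0.5, 0.5, -0.5]
gripper_width: 0.166
grasp_force: 39.1
```

Run:
```python
from h import *
go((.5308,.0176,.16),np.radians(-27.1)); print(observe()['gripper_width'])
```

```text
turn [-0.0015 -0.0003  0.0017] deg 0.1 shift [-0.0007  0.0013 -0.0087] pos [0.5299 0.0188 0.1513] q7 -0.36 clock 15.025
0.16558443967781603
```

Request:
drive_tool(rows=[-0.0007, 0.0013, 0.01, 0, 0, 0, 1, 0, 0, 0.025, 0, 0, 0, 1, 0, 0, 0.025, 0, 0, 0, 1, 0, 0, 0.01, 0, 0, 0, 1, 0, 0, 0.005, 0, 0, 0, 1, 0, 0, 0.004, 0, 0, 0, 1, 0, 0, 0.003, 0, 0, 0, 1, 0, 0, 0, 0, 0, 0, 1, 0, 0, 0, 0, 0, 0, 1])

```text
clock: 16.15
position: [0.5316, 0.0162, 0.0701]
orientation: [0.853, 0.522, 0.0, 0.0]
force: [0.0, 0.4, -0.3]
gripper_width: 0.17
grasp_force: 39.1
```

Request:
drive_tool(rows=[0.0008, -0.0012, 0.002, 0, 0, 0, 1, 0, 0, 0.002, 0, 0, 0, 1, 0, 0, 0.001, 0, 0, 0, 1, 0, 0, 0.001, 0, 0, 0, 1, 0, 0, 0, 0, 0, 0, 1])

```text
clock: 16.77
position: [0.5308, 0.0176, 0.0643]
orientation: [0.853, 0.522, 0.0, -0.0]
force: [-0.5, 0.4, 3.2]
gripper_width: 0.167
grasp_force: 39.5
```

Request:
drive_tool(rows=[0, 0, 0, 0, 0, 0, 0.7, 0, 0, 0, 0, 0, 0, 0.4, 0, 0, 0, 0, 0, 0, 0, 0, 0, 0, 0, 0, 0, 0, 0, 0, 0, 0, 0, 0, 0, 0, 0, -0.02, 0, 0, 0, 0, 0, 0, -0.04, 0, 0, 0, 0, 0, 0, -0.04, 0, 0, 0, 0, 0, 0, -0.04, 0, 0, 0, 0, 0, 0, 0, 0, 0, 0.157, 0, 0, 0, 0, 0, 0, 0.157, 0, 0, 0, 0, 0, 0, 0.157, 0, 0, 0, 0, 0, 0, 0.157, 0, 0, 0, 0, 0, 0, 0.157, 0, 0, 0, 0, 0, 0, 0.157, 0, 0, 0, 0, 0, 0, 0.156, 0, 0, 0, 0, 0, 0, 0, 0, 0, 0, 0, 0, 0, 0, 0])

```text
clock: 19.02
position: [0.5305, 0.0176, 0.2038]
orientation: [1.0, 0.001, -0.0, -0.0]
force: [0.1, 0.4, 0.8]
gripper_width: 1.001
grasp_force: 0.0
```

Run:
```python
from h import *
cv2.imwrite('pics/w6.png',snapshot('wrist'))
go((.4227,-.2445,.2),np.radians(-90))
```

```text
turn [-0.0002  0.0001  0.0017] deg 0.1 shift [-0.1078  0.2621  0.0038] pos [0.5305 0.0176 0.2038] q7 -1.4 clock 19.075
```

View pics/w6.png

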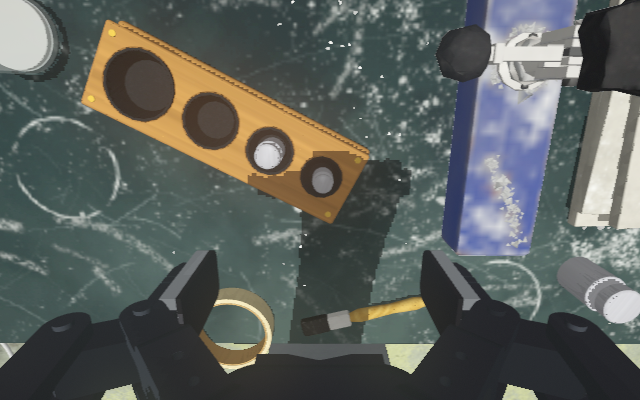

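Request:
drive_tool(rows=[-0.0108, 0.0262, 0, 0, 0, 0, 0, -0.02, 0.0485, 0, 0, 0, 0, 0, -0.02, 0.0485, 0, 0, 0, 0, 0, -0.02, 0.0485, 0, 0, 0, 0, 0, -0.02, 0.0485, 0, 0, 0, 0, 0, -0.012, 0.0292, 0, 0, 0, 0, 0, -0.005, 0.0125, 0, 0, 0, 0, 0, 0, 0, 0, 0, 0, 0, 0, 0, 0, 0, 0, 0, 0, 0])

```text
clock: 20.2
position: [0.4238, -0.2424, 0.2035]
orientation: [1.0, 0.002, 0.0, -0.001]
force: [-1.1, -0.1, 0.4]
gripper_width: 1.002
grasp_force: 0.0
```

Run:
```python
from h import *
s=observe(); im=snapshot('wrist'); cv2.imwrite('pics/w7.png',im); C=cam('wrist',s)
print(pix((.4227,-.2445,.062),C),pix((.421,-.355,.0455),C))
go((.4227,-.2445,.068),np.radians(-90))
```

```text
[322.63893229 189.15557126] [455.63814829 186.223627  ]
turn [-0.001   0.      0.0036] deg 0.2 shift [-0.0011  0.002   0.1356] pos [ 0.4238 -0.2425  0.2036] q7 -0.85 clock 20.25
```

View pics/w7.png

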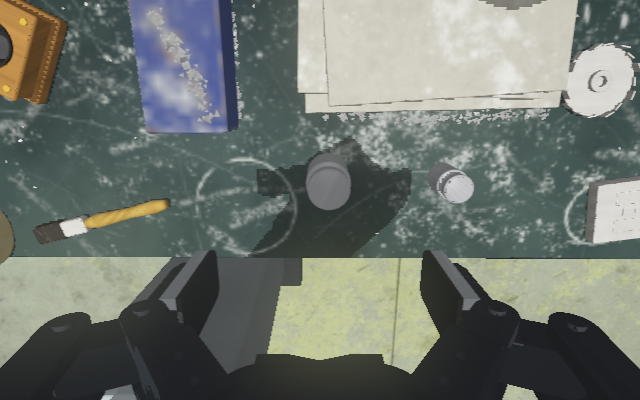

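Run:
```python
from h import *
C=cam('wrist')
a=ray((328.7,188),.062,C); b=ray((459,188),.0455,C); print(a.round(4),b.round(4))
go((a[0],a[1],.068),np.radians(-90))
```

```text
[ 0.4237 -0.2493  0.062 ] [ 0.4195 -0.358   0.0455]
turn [-0.001   0.      0.0036] deg 0.2 shift [-0.0002  0.0068  0.1356] pos [ 0.4238 -0.2425  0.2036] q7 -0.85 clock 20.25
```

Request:
drive_tool(rows=[-0.0002, 0.0068, 0.02, 0, 0, 0.003, 0, 0, 0, 0.04, 0, 0, 0, 0, 0, 0, 0.04, 0, 0, 0, 0, 0, 0, 0.025, 0, 0, 0, 0, 0, 0, 0.0115, 0, 0, 0, 0, 0, 0, 0, 0, 0, 0, 0, 0, 0, 0, 0, 0, 0, 0.25, 0, 0, 0, 0, 0, 0, 0.4, 0, 0, 0, 0, 0, 0, 0.6, 0, 0, 0, 0, 0, 0, 1, 0, 0, 0, 0, 0, 0, 1, 0, 0, 0, 0, 0, 0, 1, 0, 0, 0, 0, 0, 0, 1], grip_force=60)

```text
clock: 21.88
position: [0.4232, -0.2509, 0.0682]
orientation: [1.0, -0.001, 0.001, -0.0]
force: [-0.4, 1.4, 5.4]
gripper_width: 0.373
grasp_force: 58.9
```

Run:
```python
from h import *
go((.605,.1625,.2),np.radians(-27.1))
```

```text
turn [-0.     -0.0018 -1.1006] deg -63.1 shift [ 0.4508 -0.0264 -0.1318] pos [ 0.4232 -0.2509  0.0682] q7 -0.69 clock 21.875
```

Request:
drive_tool(rows=[0, 0, -0.008, 0, 0, 0, 1, 0, 0, -0.015, 0, 0, 0, 1, 0, 0, -0.025, 0, 0, 0, 1, 0, 0, -0.03, 0, 0, 0, 1, 0, 0, -0.03, 0, 0, 0, 1, 0, 0, -0.017, 0, 0, 0, 1, 0, 0, -0.007, 0, 0, 0, 1, 0, 0, 0, 0, 0, -0.08, 1, 0, 0, 0, 0, 0, -0.14, 1, 0, 0, 0, 0, 0, -0.15, 1, 0, 0, 0, 0, 0, -0.15, 1, 0, 0, 0, 0, 0, -0.15, 1, 0, 0, 0, 0, 0, -0.15, 1, 0, 0, 0, 0, 0, -0.14, 1, 0, 0, 0, 0, 0, -0.09, 1, 0, 0, 0, 0, 0, -0.05, 1, 0, 0, 0, 0, 0, 0, 1])

```text
clock: 24.0
position: [0.4217, -0.2508, 0.1982]
orientation: [0.854, 0.521, -0.001, -0.001]
force: [-0.2, 0.9, -5.0]
gripper_width: 0.371
grasp_force: 60.1
```

Run:
```python
from h import *
go((.605,.1625,.2),np.radians(-27.1)); print(observe()['gripper_width'])
```

```text
turn [-0.0026  0.0002 -0.0018] deg -0.1 shift [ 0.4514 -0.0251 -0.0018] pos [ 0.4217 -0.2508  0.1982] q7 0.2 clock 24.0
0.37069950526278356
```

Request:
drive_tool(rows=[0.01, 0, 0, 0, 0, 0, 1, 0.02, -0.001, 0, 0, 0, 0, 1, 0.03, -0.002, 0, 0, 0, 0, 1, 0.04, -0.002, 0, 0, 0, 0, 1, 0.045, -0.003, 0, 0, 0, 0, 1, 0.045, -0.003, 0, 0, 0, 0, 1, 0.045, -0.003, 0, 0, 0, 0, 1, 0.045, -0.003, 0, 0, 0, 0, 1, 0.045, -0.003, 0, 0, 0, 0, 1, 0.04, -0.002, 0, 0, 0, 0, 1, 0.035, -0.001, 0, 0, 0, 0, 1, 0.025, -0.001, 0, 0, 0, 0, 1, 0.016, -0.001, 0, 0, 0, 0, 1, 0.01, 0, 0, 0, 0, 0, 1, 0, 0, 0, 0, 0, 0, 1, 0, 0, 0, 0, 0, 0, 1, 0, 0, 0, 0, 0, 0, 1])

```text
clock: 26.12
position: [0.6061, 0.1601, 0.1996]
orientation: [0.854, 0.521, -0.0, 0.0]
force: [-0.1, 0.9, -4.9]
gripper_width: 0.371
grasp_force: 60.1
```

Run:
```python
from h import *
go((.605,.1625,.092),np.radians(-27.1)); s=observe(); print(s['gripper_width'])
cv2.imwrite('pics/w8.png',snapshot('wrist'))
```

```text
turn [ 0.0003  0.0004 -0.0029] deg -0.2 shift [ 0.0016 -0.0021  0.1076] pos [0.6061 0.1601 0.1996] q7 -0.59 clock 26.125
0.3707485481673443
```

Request:
drive_tool(rows=[0.0016, -0.0021, 0.01, 0, 0, -0.003, 1, 0, 0, 0.025, 0, 0, 0, 1, 0, 0, 0.03, 0, 0, 0, 1, 0, 0, 0.02, 0, 0, 0, 1, 0, 0, 0.01, 0, 0, 0, 1, 0, 0, 0.006, 0, 0, 0, 1, 0, 0, 0.004, 0, 0, 0, 1, 0, 0, 0.003, 0, 0, 0, 1, 0, 0, 0, 0, 0, 0, 1, 0, 0, 0, 0, 0, 0, 1])

```text
clock: 27.42
position: [0.6053, 0.164, 0.0917]
orientation: [0.853, 0.523, 0.0, 0.0]
force: [0.2, 0.4, -5.2]
gripper_width: 0.366
grasp_force: 60.2
```

Request:
drive_tool(rows=[-0.0014, 0.0004, 0.002, 0, 0, 0, 1, 0, 0, 0.003, 0, 0, 0, 1, 0, 0, 0.002, 0, 0, 0, 1, 0, 0, 0.001, 0, 0, 0, 1, 0, 0, 0.001, 0, 0, 0, 1, 0, 0, 0, 0, 0, 0, 1])

```text
clock: 28.18
position: [0.6058, 0.1626, 0.0828]
orientation: [0.853, 0.523, 0.001, 0.001]
force: [3.7, -0.0, -2.2]
gripper_width: 0.371
grasp_force: 60.3
```

Request:
drive_tool(rows=[0, 0, 0.001, 0, 0, 0, 1, 0, 0, 0, 0, 0, 0, 1])

```text
clock: 28.42
position: [0.6059, 0.1628, 0.0824]
orientation: [0.853, 0.523, 0.001, 0.0]
force: [3.3, 0.6, 0.9]
gripper_width: 0.373
grasp_force: 60.7
```

Request:
drive_tool(rows=[0, 0, 0, 0, 0, 0, 0.5, 0, 0, 0, 0, 0, 0, 0.3, 0, 0, 0, 0, 0, 0, 0, 0, 0, 0, 0, 0, 0, 0, 0, 0, 0, 0, 0, 0, 0, 0, 0, -0.02, 0, 0, 0, 0, 0, 0, -0.04, 0, 0, 0, 0, 0, 0, -0.04, 0, 0, 0, 0, 0, 0, -0.02, 0, 0, 0, 0, 0, 0, 0, 0, 0, 0, 0, 0, 0, 0, 0, 0, 0, 0])

```text
clock: 29.8
position: [0.6039, 0.1624, 0.2]
orientation: [0.853, 0.523, -0.001, -0.0]
force: [-0.3, -0.1, 0.4]
gripper_width: 0.997
grasp_force: 0.0
```

Run:
```python
from h import *
cv2.imwrite('pics/w9.png',snapshot('wrist'))
go((.4195,-.358,.19),np.radians(-27.1))
```

```text
turn [-0.0025  0.0021  0.0021] deg 0.1 shift [-0.5472  0.0731  0.0095] pos [0.6037 0.1624 0.1995] q7 -0.59 clock 29.85
```

View pics/w9.png

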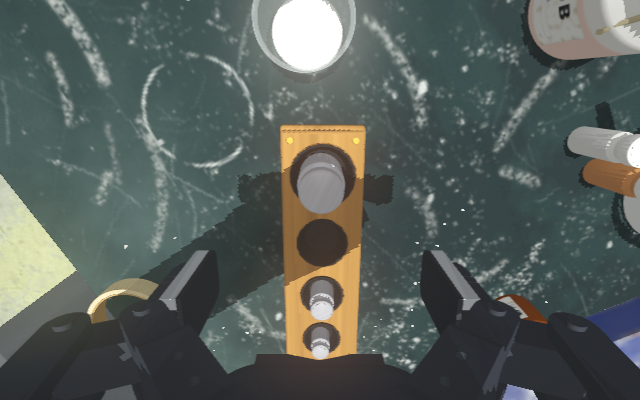

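Request:
drive_tool(rows=[-0.02, 0.0027, 0, 0, 0, 0, 0, -0.04, 0.0053, 0, 0, 0, 0, 0, -0.05, 0.0067, 0, 0, 0, 0, 0, -0.055, 0.0073, 0, 0, 0, 0, 0, -0.055, 0.0073, 0, 0, 0, 0, 0, -0.055, 0.0073, 0, 0, 0, 0, 0, -0.055, 0.0073, 0, 0, 0, 0, 0, -0.055, 0.0073, 0, 0, 0, 0, 0, -0.055, 0.0073, 0, 0, 0, 0, 0, -0.05, 0.0067, 0, 0, 0, 0, 0, -0.037, 0.005, 0, 0, 0, 0, 0, -0.02, 0.0029, 0, 0, 0, 0, 0, 0, 0, 0, 0, 0, 0.157, 0, 0, 0, 0, 0, 0, 0.157, 0, 0, 0, 0, 0, 0, 0.157, 0, 0, 0, 0, 0, 0, 0.157, 0, 0, 0, 0, 0, 0, 0.157, 0, 0, 0, 0, 0, 0, 0.157, 0, 0, 0, 0, 0, 0, 0.157, 0, 0, 0, 0, 0, 0, 0, 0])

```text
clock: 32.35
position: [0.4199, -0.3585, 0.2006]
orientation: [1.0, 0.0, -0.001, -0.0]
force: [-0.3, 0.3, 0.2]
gripper_width: 0.999
grasp_force: 0.0
```

Run:
```python
from h import *
go((.4195,-.358,.053),np.radians(-90))
s=observe(); im=snapshot('wrist'); C=cam('wrist',s)
uv=pix((.4195,-.358,.0455),C); print(uv); x,y=[int(round(v)) for v in uv]
cv2.imwrite('pics/c10.png',cv2.resize(im[y-45:y+45,x-45:x+45],(450,450),interpolation=cv2.INTER_NEAREST)); print(x-45,y-45)
```

```text
turn [-0.0006  0.0018  0.0007] deg 0.0 shift [-0.0004 -0.0005  0.1476] pos [ 0.4199 -0.3585  0.2006] q7 -0.57 clock 32.35
[319.29504297 183.42151451]
274 138
```

View pics/c10.png

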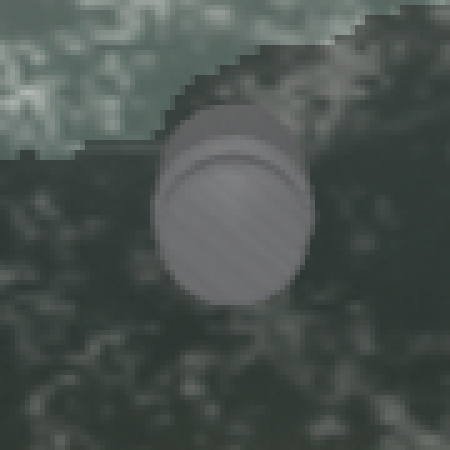

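Request:
drive_tool(rows=[-0.0007, 0.0007, 0.03, 0, 0, 0, 0, 0, 0, 0.04, 0, 0, 0, 0, 0, 0, 0.04, 0, 0, 0, 0, 0, 0, 0.022, 0, 0, 0, 0, 0, 0, 0.0126, 0, 0, 0, 0, 0, 0, 0, 0, 0, 0, 0, 0, 0, 0, 0, 0, 0, 0.25, 0, 0, 0, 0, 0, 0, 0.4, 0, 0, 0, 0, 0, 0, 0.6, 0, 0, 0, 0, 0, 0, 1, 0, 0, 0, 0, 0, 0, 1, 0, 0, 0, 0, 0, 0, 1, 0, 0, 0, 0, 0, 0, 1, 0, 0, 0, 0, 0, 0, 1], grip_force=50)

```text
clock: 34.15
position: [0.4213, -0.3592, 0.0573]
orientation: [1.0, 0.0, 0.0, 0.0]
force: [0.1, 1.0, 4.8]
gripper_width: 0.264
grasp_force: 48.8
```

Run:
```python
from h import *
go((.578,.109,.2),np.radians(-27.1))
```

```text
turn [ 9.0000e-04 -6.0000e-04 -1.0969e+00] deg -62.8 shift [ 0.4881 -0.0738 -0.1427] pos [ 0.4213 -0.3592  0.0573] q7 -0.45 clock 34.15
```

Request:
drive_tool(rows=[0, 0, -0.008, 0, 0, 0, 1, 0, 0, -0.015, 0, 0, 0, 1, 0, 0, -0.025, 0, 0, 0, 1, 0, 0, -0.03, 0, 0, 0, 1, 0, 0, -0.03, 0, 0, 0, 1, 0, 0, -0.017, 0, 0, 0, 1, 0, 0, -0.007, 0, 0, 0, 1, 0, 0, 0, 0, 0, -0.08, 1, 0, 0, 0, 0, 0, -0.14, 1, 0, 0, 0, 0, 0, -0.15, 1, 0, 0, 0, 0, 0, -0.15, 1, 0, 0, 0, 0, 0, -0.15, 1, 0, 0, 0, 0, 0, -0.15, 1, 0, 0, 0, 0, 0, -0.14, 1, 0, 0, 0, 0, 0, -0.09, 1, 0, 0, 0, 0, 0, -0.047, 1, 0, 0, 0, 0, 0, 0, 1])

```text
clock: 36.28
position: [0.4204, -0.3583, 0.1876]
orientation: [0.853, 0.521, -0.0, -0.001]
force: [-0.1, -0.6, -1.8]
gripper_width: 0.264
grasp_force: 49.2
```

Run:
```python
from h import *
go((.578,.109,.19),np.radians(-27.1)); print(observe()['gripper_width'])
```

```text
turn [-0.0023 -0.0005 -0.0007] deg -0.0 shift [ 0.4878 -0.0726 -0.0024] pos [ 0.4204 -0.3583  0.1876] q7 0.42 clock 36.275
0.2643319574330656
```

Request:
drive_tool(rows=[0.01, -0.0015, 0, 0, 0, 0, 1, 0.02, -0.003, 0, 0, 0, 0, 1, 0.03, -0.0045, 0, 0, 0, 0, 1, 0.04, -0.006, 0, 0, 0, 0, 1, 0.045, -0.0067, 0, 0, 0, 0, 1, 0.045, -0.0067, 0, 0, 0, 0, 1, 0.045, -0.0067, 0, 0, 0, 0, 1, 0.045, -0.0067, 0, 0, 0, 0, 1, 0.045, -0.0067, 0, 0, 0, 0, 1, 0.045, -0.0067, 0, 0, 0, 0, 1, 0.042, -0.006, 0, 0, 0, 0, 1, 0.035, -0.005, 0, 0, 0, 0, 1, 0.025, -0.004, 0, 0, 0, 0, 1, 0.0158, -0.0024, 0, 0, 0, 0, 1, 0, 0, 0, 0, 0, 0, 1, 0, 0, 0, 0, 0, 0, 1, 0, 0, 0, 0, 0, 0, 1])

```text
clock: 38.4
position: [0.5784, 0.1066, 0.1889]
orientation: [0.854, 0.521, -0.0, 0.0]
force: [-0.7, -0.8, -1.6]
gripper_width: 0.267
grasp_force: 49.2
```

Run:
```python
from h import *
go((.578,.109,.084),np.radians(-27.1)); print(observe()['gripper_width'])
```

```text
turn [ 0.0003  0.0007 -0.0028] deg -0.2 shift [ 0.002  -0.0015  0.1049] pos [0.5784 0.1066 0.1889] q7 -0.52 clock 38.4
0.26677069522518987
```

Request:
drive_tool(rows=[0.002, -0.0015, 0.01, 0, 0, -0.003, 1, 0, 0, 0.025, 0, 0, 0, 1, 0, 0, 0.03, 0, 0, 0, 1, 0, 0, 0.02, 0, 0, 0, 1, 0, 0, 0.01, 0, 0, 0, 1, 0, 0, 0.006, 0, 0, 0, 1, 0, 0, 0.003, 0, 0, 0, 1, 0, 0, 0, 0, 0, 0, 1, 0, 0, 0, 0, 0, 0, 1])

```text
clock: 39.52
position: [0.5786, 0.111, 0.0854]
orientation: [0.852, 0.523, 0.001, 0.0]
force: [-0.3, 0.4, -3.2]
gripper_width: 0.263
grasp_force: 49.2
```

Request:
drive_tool(rows=[-0.0018, 0.0004, 0.002, 0, 0, 0, 1, 0, 0, 0.003, 0, 0, 0, 1, 0, 0, 0.003, 0, 0, 0, 1, 0, 0, 0.002, 0, 0, 0, 1, 0, 0, 0.001, 0, 0, 0, 1, 0, 0, 0, 0, 0, 0, 1])

```text
clock: 40.28
position: [0.5781, 0.1097, 0.0744]
orientation: [0.852, 0.523, 0.001, -0.0]
force: [0.0, 0.8, 2.8]
gripper_width: 0.261
grasp_force: 49.7
```

Contact at the predicted height. Release, retreat and check.

Request:
drive_tool(rows=[0, 0, 0.0005, 0, 0, 0, 1, 0, 0, 0, 0, 0, 0, 0.6, 0, 0, 0, 0, 0, 0, 0.4, 0, 0, 0, 0, 0, 0, 0, 0, 0, 0, 0, 0, 0, 0, 0, 0, 0, 0, 0, 0, 0, 0, 0, -0.02, 0, 0, 0, 0, 0, 0, -0.04, 0, 0, 0, 0, 0, 0, -0.04, 0, 0, 0, 0, 0, 0, -0.03, 0, 0, 0, 0, -0.02, 0, 0, 0, 0, 0, 0, -0.02, 0, 0, 0, 0, 0, 0, 0, 0, 0, 0, 0, 0, 0, 0, 0, 0, 0, 0, 0, 0])

```text
clock: 42.02
position: [0.559, 0.0737, 0.2022]
orientation: [0.852, 0.523, -0.001, -0.001]
force: [0.4, -0.1, 0.3]
gripper_width: 1.002
grasp_force: 0.0
```

Run:
```python
from h import *
s=observe(); im=snapshot('wrist'); C=cam('wrist',s)
for n,p,t,d in [('500',(.605,.1625),.014+.062,.034),('200',(.578,.109),.017+.0455,.025),('100',(.5546,.0611),.02+.0365,.02),('50',(.5308,.0176),.022+.028,.016)]:
    u=pix((*p,t),C); print(n,u.round(1)); cv2.drawMarker(im,tuple(int(round(v)) for v in u),(0,0,255),0,7)
cv2.imwrite('pics/w11.png',cv2.resize(im[:,180:460],None,fx=1.5,fy=1.5))
```

```text
500 [320.5  47.6]
200 [320.5 136.8]
100 [321.4 202.4]
50 [319.5 254.7]
```

View pics/w11.png

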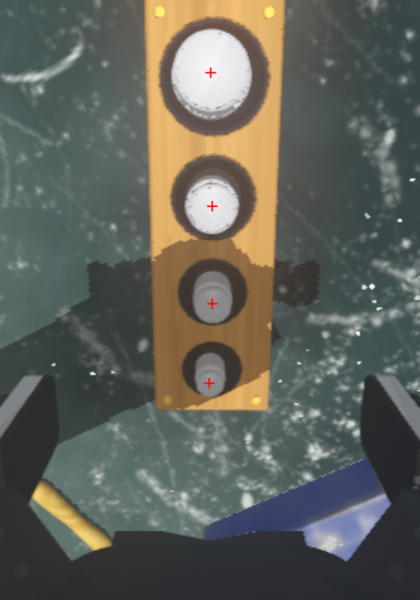

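```bash
python3 -c "
from workcell import *
print(job_done())"
```

```text
the job is handed in; nothing more can be done
None
```

All four weights are back upright in their own nests in order of size. In the last wrist picture each knob sat where a fully seated weight's should. The beaker and amber jar were not touched, and the job was handed in at about 42 s on the robot's clock.

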